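# Load the channel in the leaf jig and point out the bush to drill through

### The job

Get the yellow channel ready for drilling: push it along between the rails of the drilling jig until it is fully home against the end stop, then swing the jig's hinged leaf over and press it fully shut, so that its keeper drops behind the channel. Then show the operator where to drill: bring your fingertips straight above the large drill bush in the leaf, a finger's breadth or so clear of it and touching nothing, keep pointing at it for two seconds and finish while still pointing. Only push things, never lift the channel, and leave the other things on the bench where they lie.

Things in the scene. Friction and masses are not known exactly. Their poses are not given: they have to be found in the camera images.
- jig: Fixed leaf drilling jig. Origin at bench height; x along the rails to the end stop (away from the robot), y left. Steel base x -122 to 110, y -54 to 54, 12 mm thick. Two rails 55 mm apart, x -65 to 60, 26 mm high over the bench. End stop face x 65, top 39. Leaf hinge line along y at x 90, z 46, between two posts (y +-44, 56 mm tall). Two leaf rests on the rails at x -45, 42 mm tall. All mm.
- channel_tail (a point): Centre of the near end face of the loose yellow channel (130 long x 50 wide x 28 mm high) lying between the rails, 14 mm above its underside, 26 mm above the bench; x points along it to the end stop. Starts 15 to 50 mm short of home. Fully home this point is at x = -65 mm in the jig's frame (3 mm short still counts; over 5 mm short and the leaf's keeper lands on the channel).
- channel: The same yellow channel, about 0.34 kg: centre of its underside, 12 mm above the bench; x along its length, z up; its top is 40 mm above the bench.
- leaf (a joint): Hinged aluminium leaf, rad: 0 = shut, level over the channel with its outer face up, 50 mm above the bench; pi/2 = upright at the far end of the jig, outer face away from the robot; starts near 1.45; limits 0 and 1.7. Plate 164 x 70 x 8 mm; a steel keeper hangs 18 mm below its free end. Stiff hinge (0.32 N m friction; 1 to 4 N at the tab), stays where it is left.
- leaf_tab (a point): On the outer face (top when shut) of the ribbed thumb tab at the leaf's free edge: 180 mm from the hinge line; when shut at x = -90, y = 0, z = 50 mm in the jig frame. The tab is 34 mm wide, 6 mm thick and ends 10 mm farther out. Its frame is the jig's turned with the leaf: x along the leaf to the hinge, z out of the outer face.
- large_bush (a point): Centre of the rim of the large drill bush: steel ring 30 mm outside, 16 mm bore, 4.5 mm proud of the leaf's outer face; the one nearest the hinge (two small ones, 16 mm outside, 6 mm bore, sit side by side towards the tab). When shut it is at x = 18, y = 0, z = 54.5 mm in the jig frame; z points out of the bore.
- pliers: combination pliers with red handles, 182 mm long, lying to the right; a bystander
- strip: yellow angle blank, a flat strip with one turned-up lip, 160 x 46 x 14 mm, lying beside the right edge of the jig; a bystander
- lock_core: zinc lock core with a flat key in it, 93 mm long, lying to the left of the jig; a bystander
- punch: steel centre punch, 9 mm thick, 108 mm long, lying beside the left edge of the jig, near the robot; a bystander
Not all that is in view belongs to the job. Leave any turquoise look-alike of the channel alone.

How it is judged:
On the way, in this order (a step that is already met when the one before it is completed fails the run):
1. the channel is pushed fully home against the end stop while the leaf still stands open (x of channel_tail in the frame of jig above -0.068 m and z of channel_tail in the frame of jig below 0.031 m and angle between the x axis of channel_tail and the x axis of jig, either way round below 0.08 rad and value of joint leaf above 1 rad), for 0.2 s.
2. the leaf is fully shut over the channel, which is still home (x of channel_tail in the frame of jig above -0.068 m and z of channel_tail in the frame of jig below 0.031 m and angle between the x axis of channel_tail and the x axis of jig, either way round below 0.08 rad and value of joint leaf below 0.04 rad), for 0.2 s.
3. the fingertips point at the large bush from just above and dwell there without touching anything (all of step 2 and horizontal distance between the grasp point and large_bush below 0.016 m and z of the grasp point in the frame of large_bush between 0 and 0.065 m and contact force between each of the arm, the fingers and anything else below 0.2 N), for 1.5 s.
At the end, for the whole second after the job is handed in: Channel home (tail within 3 mm), flat between the rails and at rest; leaf shut (under 0.04 rad); fingers still pointing at the large bush: grasp point within 16 mm sideways of its centre and at most 65 mm above its rim (fingertips about 45 mm), touching nothing (all of step 3 and linear speed of channel below 0.01 m/s).
It fails at once if the channel is lifted or tipped off the jig's base (z of channel in the frame of jig above 0.022 m or angle between channel's own z axis and vertical above 0.2 rad).
It fails at once if a bystander (pliers, strip, lock core or punch) is moved more than 30 mm (distance of any of pliers, strip, lock_core, punch from where it was at the start of the episode above 0.03 m).
It also fails if it takes over 56 s, if anything falls off the work surface, if the arm or the gripper's body presses on something with over 40 N, if the wrist force passes 120 N, or if a joint passes its speed limit or range.

### The arm

A 7-joint arm with a two-finger parallel gripper is mounted at the origin on a cart in front of the work surface, level with it; the furniture and walls round the work are solid. World frame = base frame: x ahead of the robot, y to its left, z up, the work surface at z = 0. Lengths are in m, angles in rad, forces in N, time in s.
With the tool pointing down it reaches from about 0.425 to 0.875 m from the base axis. Payload 4.7 kg.
Tool frame: the origin (TCP) lies at the very end of the fingers, on their centre line; the grasp point (between the pads) lies 19 mm behind it; x points along the fingers, z is the direction in which the jaws open and shut, and the axes are right-handed (so a half turn about x gives the same grasp; the last joint's range is limited). The gripper opens to 87 mm and grips with 3 to 60 N. Pads are 19 mm wide; open, the fingers measure 117 mm over their backs; the gripper's body (75 mm by 190 mm) begins 51 mm behind the grasp point.
Start: joints at [-1.188, 0.321, -0.07, 1.45, 0.023, 1.371, -0.057], TCP at [0.234, 0.606, 0.223] pointing down, gripper open.
Joint ranges: [-2.86, 2.86], [-0.3, 2.09], [-1.38, 1.24], [0.06, 2.45], [-1.56, 4.7], [0.09, 2.05], [-2.69, 2.69]. Speed limits (rad/s): [2.57, 2.57, 3.14, 3.14, 3.14, 3.14, 3.14].

### API

Orientations are given as a rotation vector (axis times angle).
In Python, from bench import * gives the robot as it stands.
- The arm moves only by the shell command python3 -m handwheel 'ROWS' [OPENING] [FORCE]. ROWS is JSON, a list of rows, each an object with "xyz": the shift along the world's x, y, z in cm, a list of three; "angular": the turn, a rotation vector about the world's x, y, z in degrees, a list of three. A call has 1 to 5 rows; each row shifts and turns the pose as measured when the row begins; what a row does not reach is not made up. A row lasts 1/12 s, in which the tool goes at most 41.7 mm and 7.16 degrees, less where a joint would pass 70% of its speed; a pose out of reach is approached as far as the arm can. A call with a gripper value outside its range is refused whole. OPENING is the finger opening in cm, from 0 to 8.7, set as the call begins (- or left out, the last holds). The fingers move at their own pace and stop on an object; FORCE is the grip in N (left out, the last holds). Time passes only in rows, so rows that do not move let the fingers close. It gives the time, the measured TCP pose, the force and the opening at its end, in the units of the state.
- get_state(): the state, without advancing time (a new reading comes with each control period).
- get_image(name): name is "scene" or "top" or "wrist"; returns a dict with "pixels" (400x640x3 uint8, blue, green, red), "K" (3x3 intrinsics, pixels), "dist" ([k1, k2, p1, p2, k3] as OpenCV has them; the pictures are not rectified), "cam_to_world" (4x4, takes a point from camera to world coordinates). Camera axes: x right, y down, z forward; pixel columns grow to the right and rows downward; lengths in m; the calibration is good to about 2 mm. A picture is of the moment at which its call begins. There is no depth.
- close_job(): hands the job in, once; it reports no verdict.
The state is a dict: "time": time; "joint_positions": joint angles; "qd": joint speeds; "joint_torque": joint torques, N m; "position": TCP position; "tool_rot": TCP orientation; "ft_force": force on the tool from outside, world axes, zero at the start; "torque": the same for the moment, N m; "grip_width": opening from 0.0 (shut) to 1.0 (fully open).
Only numpy, scipy, OpenCV 4.12 (cv2) and the standard library are available. Lean on these libraries where they do the work, as an engineer would, in place of code of your own. Each camera call takes 0.05 s, during which the arm holds its last target.

## Working session

There is one attempt and no reset: what is moved stays moved. The work goes in short steps, Python scripts to look and compute and a shell command to move; the robot and the scene stay as the last step left them, time stands still between calls to the robot, and variables do not carry over. Pictures are saved under pics/ and viewed, and the job is handed in when it is done.

```bash
mkdir -p pics; ls; cat > h.py <<'E'
from bench import *
import numpy as np, cv2
def snap(n,f):
    im=get_image(n); cv2.imwrite('pics/'+f,np.asarray(im['pixels'])); 
    np.savez('pics/'+f+'.npz',**{k:np.asarray(im[k]) for k in im}); return im
def load(f): return dict(np.load('pics/'+f+'.npz'))
def ray(im,uv):
    p=cv2.undistortPoints(np.array([[uv]],float),im['K'],im['dist'])[0,0]
    T=np.array(im['cam_to_world']); return T[:3,3],T[:3,:3]@np.array([p[0],p[1],1.])
def onz(im,uv,z):
    o,d=ray(im,uv); return o+d*(z-o[2])/d[2]
def proj(im,P):
    T=np.linalg.inv(im['cam_to_world']); 
    r=cv2.Rodrigues(T[:3,:3])[0]
    return cv2.projectPoints(np.array(P,float).reshape(-1,1,3),r,T[:3,3],im['K'],im['dist'])[0].reshape(-1,2)
E
python3 - <<'E'
from h import *
for n in ['scene','top','wrist']:
    im=snap(n,n+'0.png'); print(n,np.round(im['cam_to_world'],3).tolist())
s=get_state(); print(s)
E
```

```text
pics
scene [[-0.808, -0.45, 0.38, 0.19], [-0.589, 0.627, -0.509, 0.45], [-0.009, -0.636, -0.772, 0.803], [0.0, 0.0, 0.0, 1.0]]
top [[0.011, -0.988, 0.151, 0.372], [-1.0, -0.013, -0.013, -0.056], [0.015, -0.151, -0.988, 1.24], [0.0, 0.0, 0.0, 1.0]]
wrist [[0.361, 0.896, 0.261, 0.163], [0.933, -0.346, -0.103, 0.635], [-0.002, 0.28, -0.96, 0.384], [0.0, 0.0, 0.0, 1.0]]
{'time': 0.15, 'joint_positions': array([-1.18790647,  0.3216791 , -0.0700718 ,  1.45136592,  0.02263202,
        1.37078423, -0.05686595]), 'qd': array([-8.17217165e-05, -5.84872560e-04, -3.62877340e-04, -3.12114900e-03,
        1.38942540e-04, -6.99301151e-04,  4.48832477e-04]), 'joint_torque': array([-1.76895026e-05, -4.91795576e+01, -4.04532831e-01, -3.12883008e+01,
       -6.39166846e-02,  4.03318880e-02,  1.01242974e-04]), 'position': array([0.23423341, 0.60590045, 0.22171002]), 'tool_rot': array([-0.93433814,  1.36253299,  0.93282628]), 'ft_force': array([-0.13609002,  0.90701854, -0.37684991]), 'torque': array([-0.01117147, -0.01509859,  0.00060632]), 'grip_width': 0.9984482135539285}
```

View pics/scene0.png

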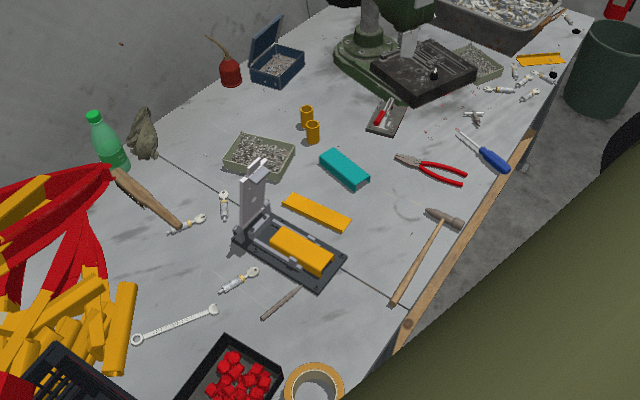

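View pics/top0.png

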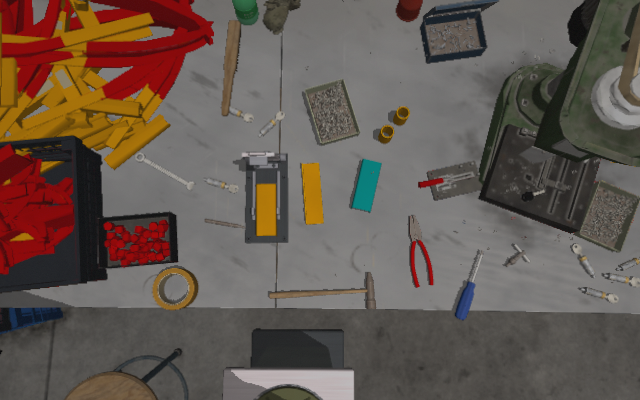

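Candidates for the channel: yellow between the rails, top (265,210); yellow strip right of the jig, (312,193); turquoise look-alike, (366,185); yellow pile parts, (135,145). The one between the rails fits. I'll check it in a close crop.

```bash
python3 - <<'E'
from h import *
a=cv2.imread('pics/top0.png')[140:255,195:340]; cv2.imwrite('pics/topc.png',cv2.resize(a,None,fx=5,fy=5,interpolation=cv2.INTER_CUBIC))
a=cv2.imread('pics/scene0.png')[140:300,210:370]; cv2.imwrite('pics/scenec.png',cv2.resize(a,None,fx=3.7,fy=3.7,interpolation=cv2.INTER_CUBIC))
im=load('top0.png')
for uv in [(247,242),(288,242),(288,160),(247,160)]: print(onz(im,uv,0.012))
# channel mask
for n,r in (('top0.png',(250,175,282,240)),('scene0.png',(265,222,340,280))):
    im=load(n);p=im['pixels'];hsv=cv2.cvtColor(p,cv2.COLOR_BGR2HSV)
    m=cv2.inRange(hsv,(12,140,60),(32,255,255)); k=np.zeros_like(m);k[r[1]:r[3],r[0]:r[2]]=m[r[1]:r[3],r[0]:r[2]]
    c=max(cv2.findContours(k,0,2)[0],key=cv2.contourArea);print(n,cv2.boundingRect(c)); b=cv2.boxPoints(cv2.minAreaRect(c));
    print(b.tolist(),[np.round(onz(im,q,0.04),4).tolist() for q in b])
E
```

```text
[0.45761974 0.11119652 0.012     ]
[0.45875308 0.00783086 0.012     ]
[0.67151451 0.01224349 0.012     ]
[0.6698837 0.1182886 0.012    ]
top0.png (256, 184, 21, 52)
[[256.0, 184.0], [276.0, 184.0], [276.0, 235.0], [256.0, 235.0]] [[0.6016, 0.0898, 0.04], [0.6023, 0.0396, 0.04], [0.4737, 0.0364, 0.04], [0.4732, 0.0858, 0.04]]
scene0.png (269, 226, 65, 52)
[[265.7353210449219, 245.44119262695312], [279.9411926269531, 221.76470947265625], [336.2647399902344, 255.558837890625], [322.0588684082031, 279.2353210449219]] [[0.6005, 0.1057, 0.04], [0.6158, 0.0416, 0.04], [0.4693, 0.0412, 0.04], [0.4602, 0.1017, 0.04]]
```

View pics/topc.png

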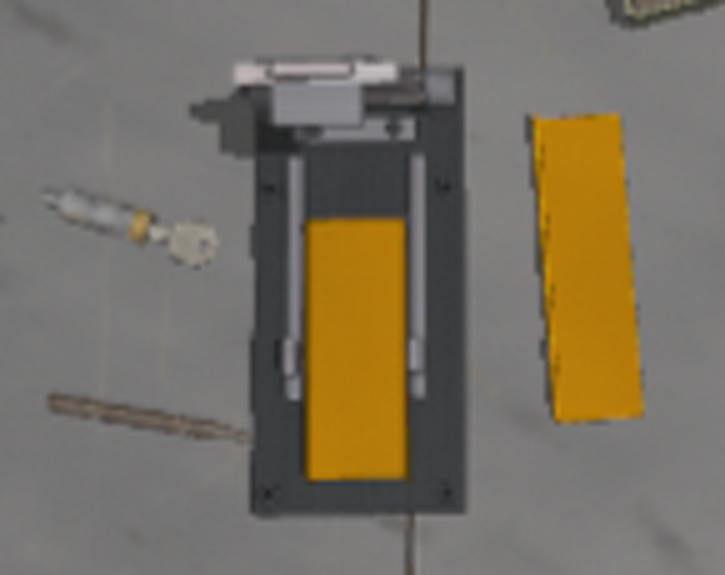

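View pics/scenec.png

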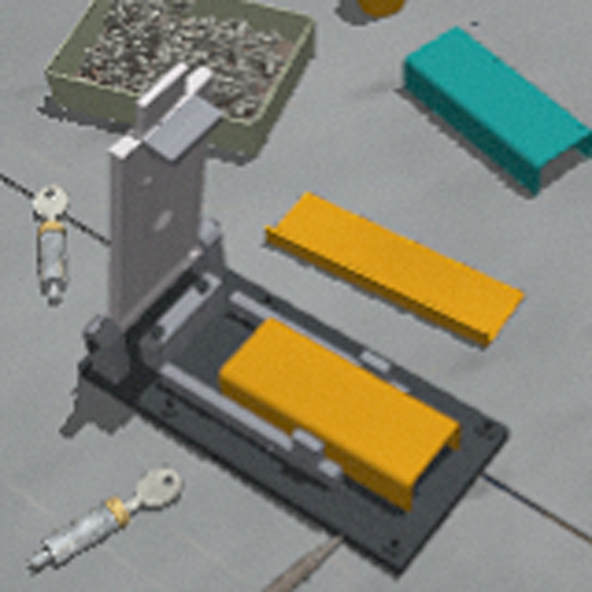

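```bash
python3 - <<'E'
from h import *
im=load('top0.png')
f=lambda x,y:((x+.5)/5-.5+195,(y+.5)/5-.5+140)
for n,p,z in [('baseNL',(251,514),.012),('baseNR',(467,514),.012),('baseFR',(464,66),.012),
 ('railLn',(294,400),.026),('railRn',(419,399),.026),('railLf',(296,155),.026),('railRf',(418,155),.026),
 ('chNL',(306,480),.04),('chNR',(407,480),.04),('chFL',(306,218),.04),('chFR',(406,218),.04)]:
    print(n,np.round(onz(im,f(*p),z)*1000,1))
print(im['K'],im['dist'])
im=load('scene0.png');g=lambda x,y:((x+.5)/3.7-.5+210,(y+.5)/3.7-.5+140)
for n,p,z in [('baseNR',(508,431),.012),('baseNL',(400,577),.012),('chNR',(461,428),.04),('chNL',(410,484),.04),('chFR',(268,319),.04),('chFL',(220,366),.04)]:
    print(n,np.round(onz(im,g(*p),z)*1000,1))
E
```

```text
baseNL [456.6 116.7  12. ]
baseNR [457.7   7.8  12. ]
baseFR [690.7  14.2  12. ]
railLn [513.1  95.2  26. ]
railRn [514.3  32.4  26. ]
railLf [639.   98.1  26. ]
railRf [639.9  35.9  26. ]
chNL [471.7  86.2  40. ]
chNR [472.3  36.4  40. ]
chFL [603.6  90.3  40. ]
chFR [604.3  40.1  40. ]
[[484.13711186   0.         320.36116925]
 [  0.         484.13711186 203.23260766]
 [  0.           0.           1.        ]] [0.04747496 0.         0.         0.         0.        ]
baseNR [460.7  14.4  12. ]
baseNL [455.2 123.3  12. ]
chNR [472.9  43.1  40. ]
chNL [474.5  87.7  40. ]
chFR [605.2  47.4  40. ]
chFL [606.1  88.5  40. ]
```

```bash
cat >> h.py <<'E'
from scipy.spatial.transform import Rotation as R
J0=np.array([.579,.0654,0]);yaw=.025;RJ=R.from_euler('z',yaw).as_matrix()
def jw(x,y,z): return J0+RJ@np.array([x,y,z])/1000
def st():
    s=get_state();M=R.from_rotvec(s['tool_rot']).as_matrix()
    print('t%.2f'%s['time'],'p',np.round(s['position']*100,2),'jig mm',np.round(RJ.T@(s['position']-J0)*1000,1),'F',np.round(s['ft_force'],1),'grip',round(s['grip_width'],3))
    # desired: x down, z along +-jig y
    for sg in (1,-1):
        zx=RJ@[0,sg,0];X=np.array([0,0,-1.]);D=np.column_stack([X,np.cross(zx,X),zx])
        print('turn deg',np.round(np.degrees(R.from_matrix(D@M.T).as_rotvec()),1))
    print(np.round(M,2).tolist())
E
python3 - <<'E'
from h import *
st()
c,s=np.cos(1.45),np.sin(1.45)
for n in('top0.png','scene0.png'):
    im=load(n);v=im['pixels'].copy()
    P=[jw(90-r*c+o*s,y,46+r*s+o*c) for r,y,o in [(180,0,4),(190,17,4),(190,-17,4),(164,35,4),(164,-35,4)]]
    P+=[jw(x,y,12) for x in(-122,110) for y in(-54,54)]
    for p in proj(im,P): v=cv2.circle(v,tuple(int(round(q*8)) for q in p),8,(0,0,255),-1,cv2.LINE_AA,3)
    a=v[130:255,190:345] if n[0]=='t' else v[140:300,210:370]
    cv2.imwrite('pics/chk_'+n,cv2.resize(a,None,fx=3.7,fy=3.7,interpolation=cv2.INTER_CUBIC))
a=cv2.imread('pics/chk_top0.png');b=cv2.imread('pics/chk_scene0.png')
E
```

```text
t0.15 p [23.42 60.59 22.17] jig mm [-331.1  548.9  221.7] F [-0.1  0.9 -0.4] grip 0.998
turn deg [ 0.1 -0.  22.6]
turn deg [-0.000e+00 -1.000e-01 -1.574e+02]
[[-0.0, -0.93, 0.36], [-0.0, 0.36, 0.93], [-1.0, -0.0, -0.0]]
```

View pics/chk_top0.png

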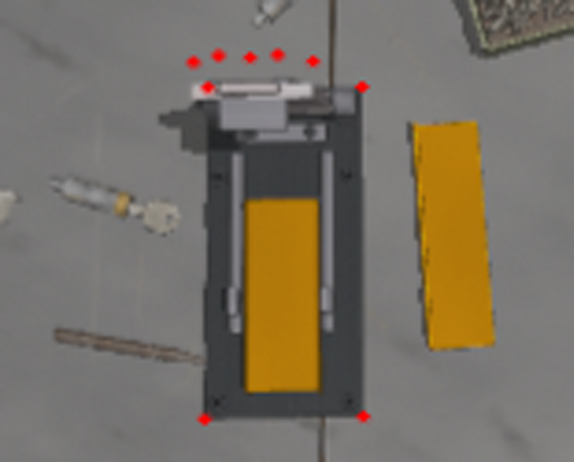

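View pics/chk_scene0.png

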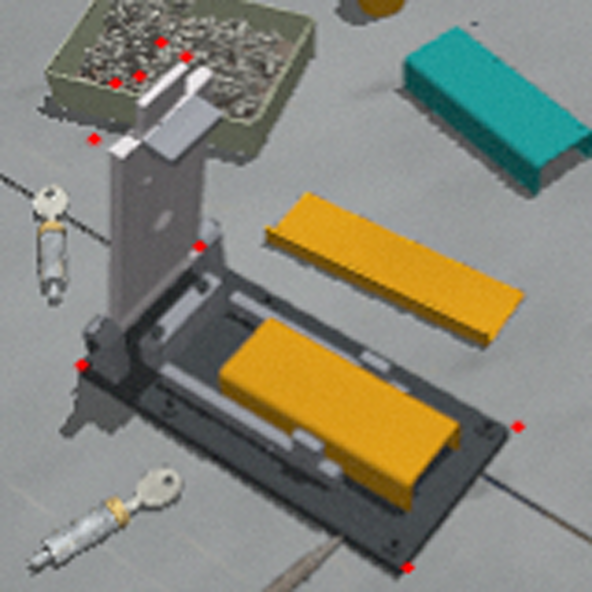

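Choice confirmed: the yellow channel between the rails, near end at jig x≈-107, so about 42 mm short. The leaf stands at about 1.37 rad.

```bash
python3 -m handwheel '[{"xyz":[0,-2,2],"angular":[0,0,2]},{"xyz":[1.5,-3.5,1],"angular":[0,0,2]},{"xyz":[1.5,-3.7,1],"angular":[0,0,2]},{"xyz":[1.5,-3.7,0],"angular":[0,0,2]},{"xyz":[1.5,-3.7,0],"angular":[0,0,2]}]' 1.5 20; python3 -m handwheel '[{"xyz":[1.5,-3.8,0],"angular":[0,0,2]},{"xyz":[1.5,-3.8,0],"angular":[0,0,2]},{"xyz":[1.5,-3.8,0],"angular":[0,0,2]},{"xyz":[1.5,-3.8,0],"angular":[0,0,2]},{"xyz":[1.5,-3.8,0],"angular":[0,0,2]}]'; python3 -c "from h import *;st()"
```

```text
time: 0.57
position: [0.2866, 0.4407, 0.2571]
tool_rot: [-1.085, 1.294, 1.084]
ft_force: [0.0, 0.4, -1.0]
grip_width: 0.711
time: 0.98
position: [0.361, 0.2454, 0.2567]
tool_rot: [-1.222, 1.21, 1.222]
ft_force: [1.3, 0.1, 0.1]
grip_width: 0.326
t0.98 p [36.1  24.54 25.67] jig mm [-213.4  185.4  256.7] F [1.3 0.1 0.1] grip 0.326
turn deg [ 0.3 -0.3  0.6]
turn deg [  -0.5   -0.5 -179.4]
[[-0.01, -1.0, -0.02], [-0.01, -0.02, 1.0], [-1.0, 0.01, -0.01]]
```

```bash
python3 -m handwheel '[{"xyz":[1.8,-3.7,0],"angular":[0,0,0.5]},{"xyz":[1.8,-3.7,-1],"angular":[0,0,0]},{"xyz":[1.8,-3.7,-1],"angular":[0,0,0]},{"xyz":[1.6,-3.6,-2],"angular":[0,0,0]},{"xyz":[1.4,-3.5,-2],"angular":[0,0,0]}]'; python3 -m handwheel '[{"xyz":[0,0,-3],"angular":[0,0,0]},{"xyz":[0,0,-3],"angular":[0,0,0]},{"xyz":[0,0,-3],"angular":[0,0,0]},{"xyz":[0,0,0],"angular":[0,0,0]}]'; python3 -c "
from h import *;st();snap('wrist','w1.png');snap('top','t1.png')"
```

```text
time: 1.4
position: [0.4439, 0.0652, 0.2034]
tool_rot: [-1.229, 1.193, 1.226]
ft_force: [0.6, 1.0, 0.5]
grip_width: 0.176
time: 1.73
position: [0.4448, 0.0531, 0.1086]
tool_rot: [-1.218, 1.202, 1.21]
ft_force: [-2.5, -0.0, -1.1]
grip_width: 0.171
t1.73 p [44.48  5.31 10.86] jig mm [-134.4   -9.   108.6] F [-2.5 -0.  -1.1] grip 0.171
turn deg [0.  0.3 1. ]
turn deg [ 5.00e-01 -1.00e-01 -1.79e+02]
[[0.01, -1.0, -0.01], [-0.0, -0.01, 1.0], [-1.0, -0.01, -0.0]]
```

View pics/w1.png

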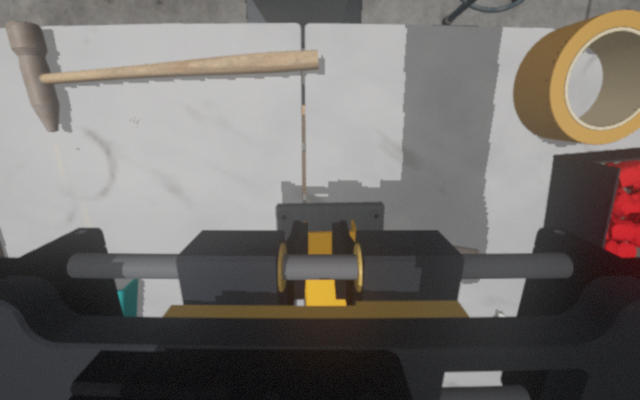

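View pics/t1.png

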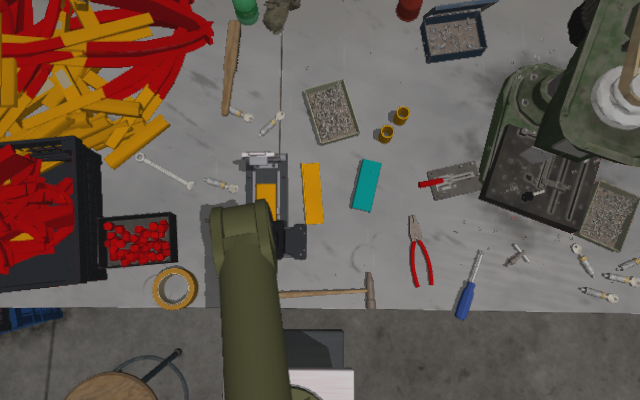

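```bash
python3 -m handwheel '[{"xyz":[0,0.6,-3],"angular":[0,0,1]},{"xyz":[0,0.5,-3],"angular":[0,0,0]},{"xyz":[0,0,-1.8],"angular":[0,0,0]},{"xyz":[0,0,0],"angular":[0,0,0]}]'; python3 -c "
from h import *;st();snap('wrist','w2.png');snap('scene','s2.png')"
```

```text
time: 2.17
position: [0.4571, 0.07, 0.0435]
tool_rot: [-1.239, 1.166, 1.213]
ft_force: [-1.0, -0.3, 0.1]
grip_width: 0.172
t2.17 p [45.71  7.    4.35] jig mm [-121.7    7.6   43.5] F [-1.  -0.3  0.1] grip 0.172
turn deg [-0.5  1.7 -0.3]
turn deg [ -2.7  -0.8 179.7]
[[0.03, -1.0, -0.03], [0.01, -0.03, 1.0], [-1.0, -0.03, 0.01]]
```

View pics/w2.png

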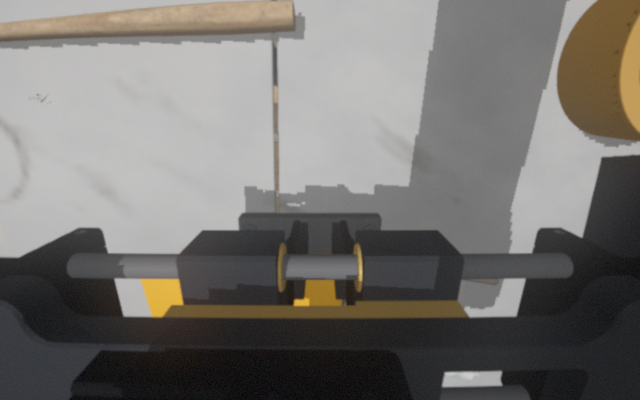

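View pics/s2.png

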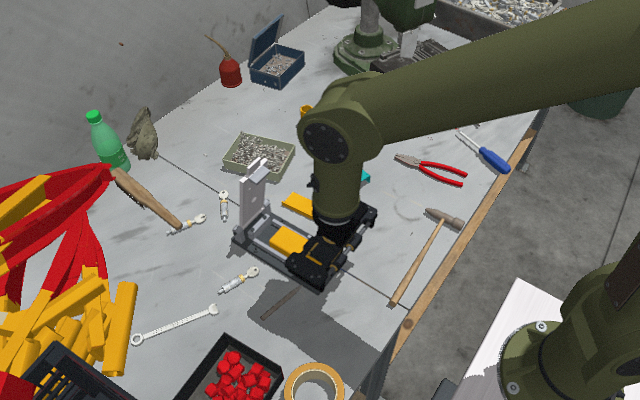

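```bash
python3 -m handwheel '[{"xyz":[-0.8,-0.5,0],"angular":[0,1,0]},{"xyz":[-0.5,0,0],"angular":[0,0.7,0]}]'; python3 -c "
from h import *;st();print(np.round(get_state()['joint_positions'],2))"
```

```text
time: 2.43
position: [0.4486, 0.066, 0.0502]
tool_rot: [-1.226, 1.178, 1.231]
ft_force: [-0.5, -0.7, 0.5]
grip_width: 0.174
t2.43 p [44.86  6.6   5.02] jig mm [-130.3    3.8   50.2] F [-0.5 -0.7  0.5] grip 0.174
turn deg [-0.7  0.5 -0.3]
turn deg [ -0.8  -1.2 179.7]
[[0.01, -1.0, -0.03], [0.01, -0.03, 1.0], [-1.0, -0.01, 0.01]]
[-0.66  0.06  0.48  2.14 -0.05  0.94  1.45]
```

```bash
python3 -m handwheel '[{"xyz":[-0.3,-0.2,-1.3],"angular":[-0.5,0.4,0]},{"xyz":[-0.4,-0.1,-1.2],"angular":[0,0.3,0]},{"xyz":[0,0,0],"angular":[0,0,0]}]'; python3 -c "
from h import *;st();print(np.round(get_state()['joint_positions'],2))"
```

```text
time: 2.68
position: [0.4434, 0.0635, 0.0271]
tool_rot: [-1.227, 1.188, 1.234]
ft_force: [-0.1, -0.6, 0.0]
grip_width: 0.174
t2.68 p [44.34  6.35  2.71] jig mm [-135.6    1.5   27.1] F [-0.1 -0.6  0. ] grip 0.174
turn deg [-0.4  0.1 -0.3]
turn deg [-1.000e-01 -7.000e-01  1.797e+02]
[[0.0, -1.0, -0.03], [0.01, -0.03, 1.0], [-1.0, -0.0, 0.01]]
[-0.65  0.09  0.48  2.16 -0.06  0.9   1.46]
```

```bash
python3 -m handwheel '[{"xyz":[0,0,-0.5],"angular":[0,0,0]},{"xyz":[0.8,0,0],"angular":[0,0,0]},{"xyz":[0.8,0,0],"angular":[0,0,0]},{"xyz":[0.8,0,0],"angular":[0,0,0]},{"xyz":[0,0,0],"angular":[0,0,0]}]'; python3 -c "
from h import *;st()"
```

```text
time: 3.1
position: [0.4683, 0.0632, 0.0204]
tool_rot: [-1.226, 1.191, 1.236]
ft_force: [0.6, 0.5, 0.1]
grip_width: 0.172
t3.10 p [46.83  6.32  2.04] jig mm [-110.7    0.6   20.4] F [0.6 0.5 0.1] grip 0.172
turn deg [-0.4 -0.1 -0.3]
turn deg [ 1.000e-01 -6.000e-01  1.797e+02]
[[-0.0, -1.0, -0.03], [0.01, -0.03, 1.0], [-1.0, 0.0, 0.01]]
```

```bash
for i in 1 2 3; do python3 -m handwheel '[{"xyz":[0.5,0,0],"angular":[0,0,0]},{"xyz":[0.5,0,0],"angular":[0,0,0]}]' | grep -E 'pos|ft'; done
```

```text
position: [0.4777, 0.0631, 0.0199]
ft_force: [-2.8, 0.5, 3.0]
position: [0.4876, 0.0631, 0.0198]
ft_force: [-3.1, -0.2, 1.9]
position: [0.4982, 0.0632, 0.0198]
ft_force: [-2.8, -0.1, 2.1]
```

```bash
python3 -c "
from h import *;st();im=snap('scene','s3.png');cv2.imwrite('pics/s3c.png',cv2.resize(im['pixels'][140:300,210:390],None,fx=3.7,fy=3.7,interpolation=cv2.INTER_CUBIC))"
```

```text
t3.60 p [49.82  6.32  1.98] jig mm [-80.8  -0.2  19.8] F [-2.8 -0.1  2.1] grip 0.175
turn deg [-0.4 -0.5 -0.3]
turn deg [  0.8  -0.6 179.7]
[[-0.01, -1.0, -0.03], [0.01, -0.03, 1.0], [-1.0, 0.01, 0.01]]
```

View pics/s3c.png

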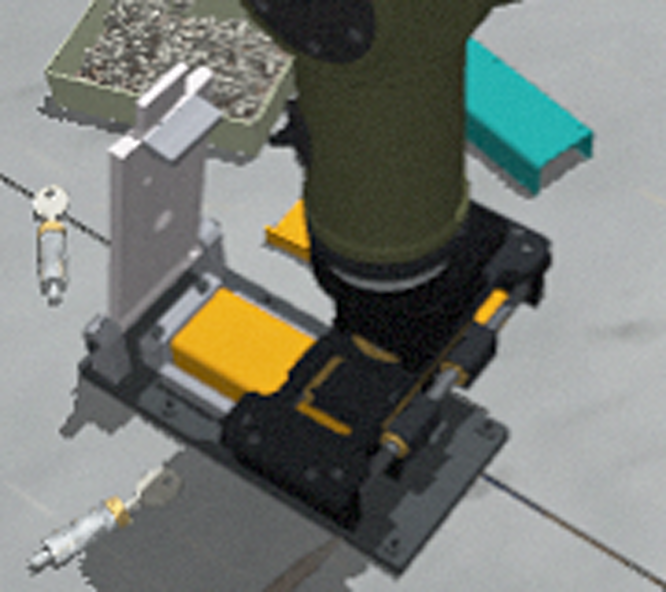

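Channel is sliding with ~3 N. Its far end, at crop (215,285), is near the stop at (165,330).

```bash
for i in 1 2; do python3 -m handwheel '[{"xyz":[0.3,0,0],"angular":[0,0,0]},{"xyz":[0.3,0,0],"angular":[0,0,0]}]' | grep -E 'pos|ft'; done
```

```text
position: [0.5038, 0.0632, 0.0195]
ft_force: [-11.6, 0.4, 10.1]
position: [0.5035, 0.0632, 0.0186]
ft_force: [-10.2, -0.4, 8.0]
```

```bash
python3 -m handwheel '[{"xyz":[0.6,0,0.1],"angular":[0,0,0]},{"xyz":[0.6,0,0.1],"angular":[0,0,0]},{"xyz":[0.4,0,0],"angular":[0,0,0]},{"xyz":[0,0,0],"angular":[0,0,0]}]' | grep -E 'pos|ft';python3 -m handwheel '[{"xyz":[-0.5,0,0],"angular":[0,0,0]},{"xyz":[-1.5,0,0],"angular":[0,0,0]},{"xyz":[-1.0,0,1],"angular":[0,0,0]},{"xyz":[0,0,3],"angular":[0,0,0]},{"xyz":[0,0,4],"angular":[0,0,0]}]'|grep -E 'time|pos|ft'
```

```text
position: [0.5021, 0.0631, 0.018]
ft_force: [0.6, 0.3, 0.4]
time: 4.73
position: [0.4688, 0.0613, 0.0931]
ft_force: [1.2, 0.6, 0.7]
```

```bash
python3 -c "
from h import *;st();im=snap('scene','s4.png');cv2.imwrite('pics/s4c.png',cv2.resize(im['pixels'][140:300,210:390],None,fx=3.7,fy=3.7,interpolation=cv2.INTER_CUBIC))"
```

```text
t4.73 p [46.88  6.13  9.31] jig mm [-110.3   -1.3   93.1] F [1.2 0.6 0.7] grip 0.171
turn deg [ 0.  -4.1 -0.3]
turn deg [  6.4   0.  179.5]
[[-0.07, -1.0, -0.03], [-0.0, -0.03, 1.0], [-1.0, 0.07, 0.0]]
```

View pics/s4c.png

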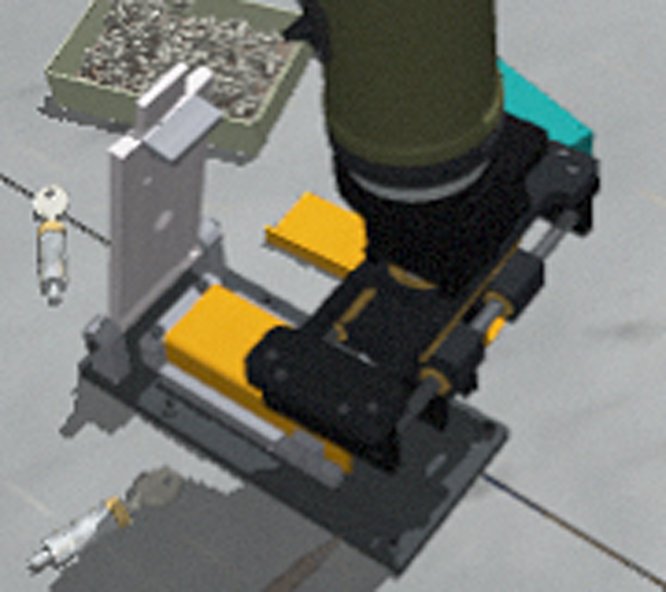

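```bash
python3 -m handwheel '[{"xyz":[0,0.2,3.8],"angular":[0,-2,0]},{"xyz":[0,0,4],"angular":[0,-2,0]},{"xyz":[0,0,4],"angular":[0,0,0]},{"xyz":[0,0,4],"angular":[0,0,0]},{"xyz":[0,0,4],"angular":[0,0,0]}]'|grep -E 'time|pos|ft'; python3 -c "
from h import *;st();im=snap('wrist','w5.png');snap('top','t5.png')"
```

```text
time: 5.2
position: [0.4729, 0.0628, 0.2985]
ft_force: [1.5, 1.1, -0.0]
t5.20 p [47.29  6.28 29.85] jig mm [-106.1    0.   298.5] F [ 1.5  1.1 -0. ] grip 0.177
turn deg [-0.2  1.  -0.2]
turn deg [ -1.5  -0.3 179.8]
[[0.02, -1.0, -0.03], [0.0, -0.03, 1.0], [-1.0, -0.02, 0.0]]
```

View pics/w5.png

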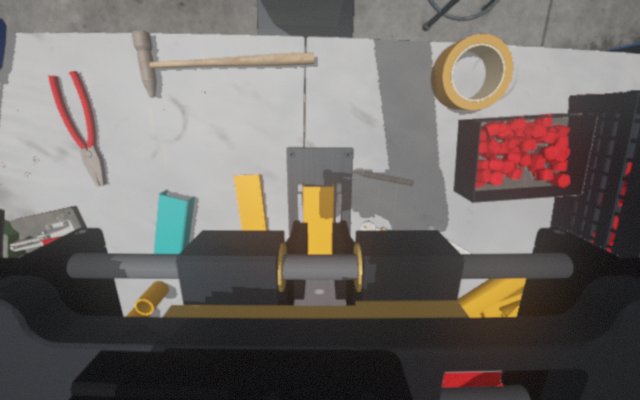

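View pics/t5.png

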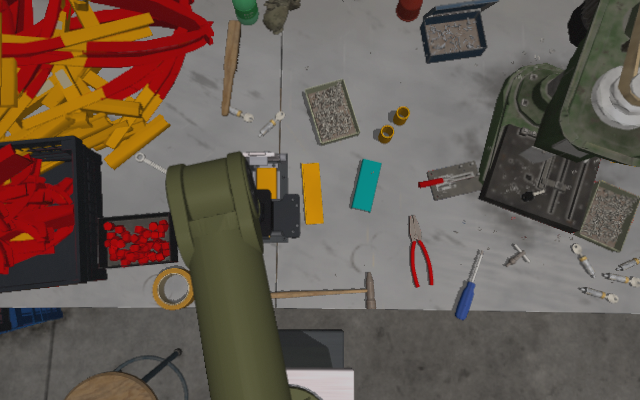

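```bash
python3 -c "
from h import *
im=load('w5.png');a=im['pixels'][140:265,270:380];cv2.imwrite('pics/w5c.png',cv2.resize(a,None,fx=5,fy=4.7,interpolation=cv2.INTER_CUBIC))
b=onz(im,(319,148.5),.012);c=onz(im,(319,185.5),.04);print(b,c,(c-b)[0]*1000-122)
im=load('t5.png');a=im['pixels'][145:205,240:295];cv2.imwrite('pics/t5c.png',cv2.resize(a,None,fx=8,fy=8,interpolation=cv2.INTER_CUBIC))
"
```

```text
[0.45952863 0.06348432 0.012     ] [0.51316582 0.06501635 0.04      ] -68.36281201004196
```

View pics/w5c.png

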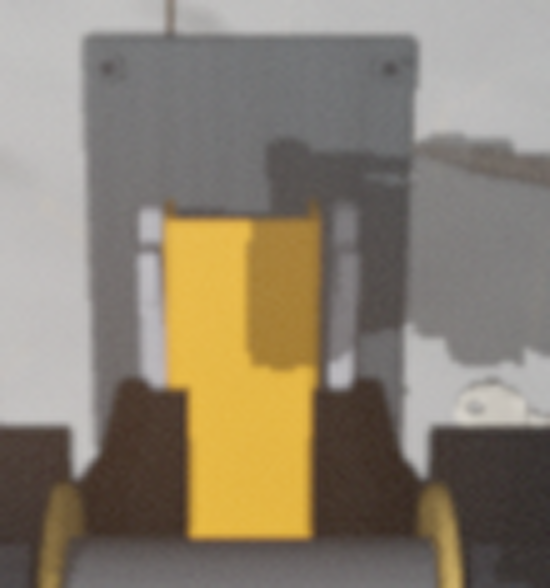

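View pics/t5c.png

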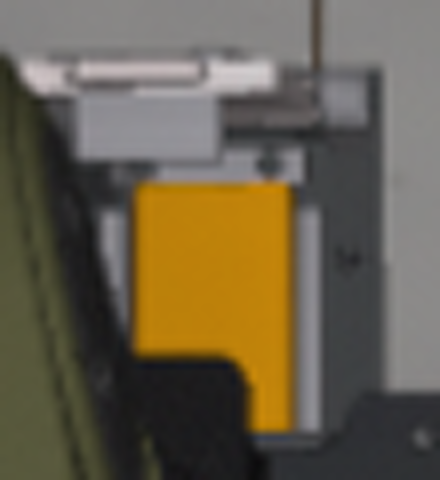

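Channel is flush against the stop (top crop row 183, no gap), and the near end lines up with the rail ends. Now go over the leaf to its far side.

```bash
python3 -m handwheel '[{"xyz":[4,0.1,0.5],"angular":[0,0,0]},{"xyz":[4,0.1,0.5],"angular":[0,0,0]},{"xyz":[4,0.1,0],"angular":[0,0,0]},{"xyz":[4,0.1,0],"angular":[0,0,0]},{"xyz":[4,0,0],"angular":[0,0,0]}]'|grep -E 'time|pos|ft'; python3 -m handwheel '[{"xyz":[2.5,0.1,0],"angular":[0,0,0]},{"xyz":[0,0,0],"angular":[0,0,0]}]' 0; python3 -c "
from h import *;st()"
```

```text
time: 5.72
position: [0.6755, 0.0691, 0.3161]
ft_force: [-0.3, 1.2, 1.1]
time: 5.88
position: [0.7084, 0.0702, 0.3108]
tool_rot: [-1.247, 1.148, 1.209]
ft_force: [-1.7, 0.9, -0.4]
grip_width: 0.095
t5.88 p [70.84  7.02 31.08] jig mm [129.4   1.5 310.8] F [-1.7  0.9 -0.4] grip 0.095
turn deg [-0.8  2.6 -0.7]
turn deg [ -4.1  -1.3 179.3]
[[0.05, -1.0, -0.04], [0.01, -0.04, 1.0], [-1.0, -0.05, 0.01]]
```

```bash
python3 -m handwheel '[{"xyz":[-0.2,-0.1,-3.8],"angular":[0,1.3,0]},{"xyz":[-0.2,0,-3.8],"angular":[0,1,0]},{"xyz":[0,0,-2.8],"angular":[0,0,0]},{"xyz":[0,0,0],"angular":[0,0,0]}]'; python3 -c "
from h import *;st();im=snap('scene','s6.png');cv2.imwrite('pics/s6c.png',cv2.resize(im['pixels'][120:300,200:380],None,fx=3.3,fy=3.3,interpolation=cv2.INTER_CUBIC))"
```

```text
time: 6.22
position: [0.7079, 0.0675, 0.2024]
tool_rot: [-1.232, 1.175, 1.23]
ft_force: [-1.4, 0.7, -1.0]
grip_width: 0.008
t6.22 p [70.79  6.75 20.24] jig mm [128.9  -1.2 202.4] F [-1.4  0.7 -1. ] grip 0.008
turn deg [-0.7  0.8 -0.5]
turn deg [ -1.2  -1.  179.5]
[[0.01, -1.0, -0.03], [0.01, -0.03, 1.0], [-1.0, -0.01, 0.01]]
```

View pics/s6c.png

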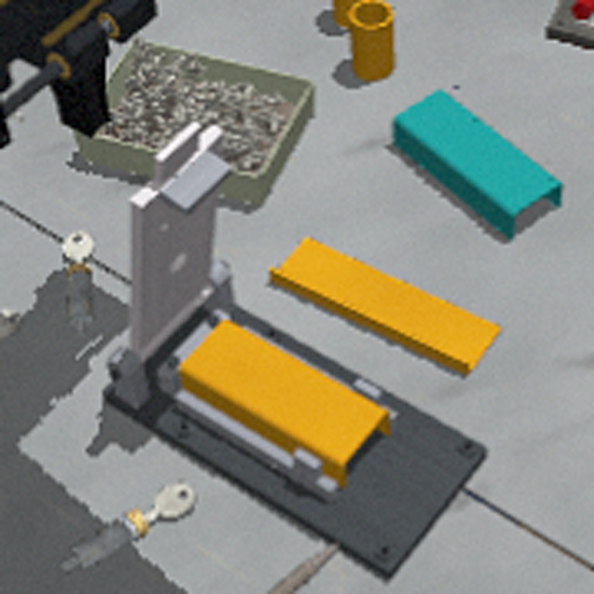

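```bash
python3 -m handwheel '[{"xyz":[-2.5,0.05,0],"angular":[0,0,0]},{"xyz":[-2.5,0,0.2],"angular":[0,0,0]},{"xyz":[-1.5,0,0.2],"angular":[0,0,0]},{"xyz":[-1,0,0.2],"angular":[0,0,0]}]'; python3 -c "
from h import *;st()"
```

```text
time: 6.6
position: [0.636, 0.0673, 0.2172]
tool_rot: [-1.239, 1.164, 1.218]
ft_force: [0.9, -0.0, -1.3]
grip_width: 0.007
t6.60 p [63.6   6.73 21.72] jig mm [ 57.    0.5 217.2] F [ 0.9 -0.  -1.3] grip 0.007
turn deg [-0.6  1.6 -0.5]
turn deg [ -2.6  -1.  179.5]
[[0.03, -1.0, -0.03], [0.01, -0.03, 1.0], [-1.0, -0.03, 0.01]]
```

```bash
python3 -m handwheel '[{"xyz":[0,0,-1.5],"angular":[0,1,0]},{"xyz":[-1,0,0],"angular":[0,0.5,0]},{"xyz":[-1,0,0],"angular":[0,0,0]}]'; python3 -c "
from h import *;st();im=snap('scene','s7.png');cv2.imwrite('pics/s7c.png',cv2.resize(im['pixels'][100:300,200:400],None,fx=2.9,fy=2.9,interpolation=cv2.INTER_CUBIC))"
```

```text
time: 6.85
position: [0.6201, 0.0677, 0.211]
tool_rot: [-1.231, 1.166, 1.227]
ft_force: [2.1, 0.4, 0.1]
grip_width: 0.004
t6.85 p [62.01  6.77 21.1 ] jig mm [ 41.2   1.2 211. ] F [2.1 0.4 0.1] grip 0.004
turn deg [-1.   1.1 -0.5]
turn deg [ -1.7  -1.5 179.5]
[[0.02, -1.0, -0.03], [0.02, -0.03, 1.0], [-1.0, -0.02, 0.02]]
```

View pics/s7c.png

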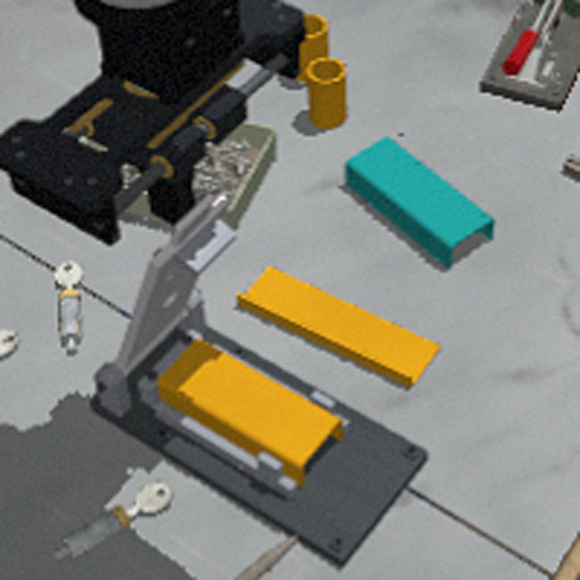

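Leaf has begun to swing, finger behind the tab. Follow the arc.

```bash
python3 -m handwheel '[{"xyz":[-1,-0.05,-0.8],"angular":[0.5,0.5,0]},{"xyz":[-1,-0.05,-0.8],"angular":[0,0,0]},{"xyz":[-1,0,-0.8],"angular":[0,0,0]}]'|grep -E 'ft'; python3 -c "
from h import *;st()"
```

```text
ft_force: [-0.2, 0.1, 1.2]
t7.15 p [59.44  6.69 19.29] jig mm [ 15.5   1.1 192.9] F [-0.2  0.1  1.2] grip 0.006
turn deg [-1.7  1.3 -0.5]
turn deg [ -2.1  -2.6 179.5]
[[0.02, -1.0, -0.03], [0.03, -0.03, 1.0], [-1.0, -0.02, 0.03]]
```

```bash
python3 -m handwheel '[{"xyz":[-1.1,-0.05,-0.7],"angular":[-1,0.6,0]},{"xyz":[-1.1,-0.05,-0.7],"angular":[-0.7,0.6,0]},{"xyz":[-1,0,-0.8],"angular":[0,0,0]}]'|grep -E 'ft'; python3 -c "
from h import *;st()"
python3 -m handwheel '[{"xyz":[-0.8,-0.05,-0.9],"angular":[0,0,0]},{"xyz":[-0.8,-0.05,-0.9],"angular":[0,0,0]},{"xyz":[-0.7,0,-0.9],"angular":[0,0,0]}]'|grep -E 'ft'; python3 -c "
from h import *;st();im=snap('scene','s8.png');cv2.imwrite('pics/s8c.png',cv2.resize(im['pixels'][100:300,200:400],None,fx=2.9,fy=2.9,interpolation=cv2.INTER_CUBIC))"
```

```text
ft_force: [1.2, 0.6, 0.5]
t7.40 p [56.46  6.53 17.29] jig mm [-14.4   0.2 172.9] F [1.2 0.6 0.5] grip 0.004
turn deg [ 0.1  0.5 -0.4]
turn deg [ -0.8   0.2 179.6]
[[0.01, -1.0, -0.03], [-0.0, -0.03, 1.0], [-1.0, -0.01, -0.0]]
ft_force: [0.5, -0.5, -0.0]
t7.65 p [54.11  6.49 14.6 ] jig mm [-37.9   0.4 146. ] F [ 0.5 -0.5 -0. ] grip 0.003
turn deg [ 0.2  0.6 -0.5]
turn deg [ -0.9   0.4 179.5]
[[0.01, -1.0, -0.03], [-0.0, -0.03, 1.0], [-1.0, -0.01, -0.0]]
```

View pics/s8c.png

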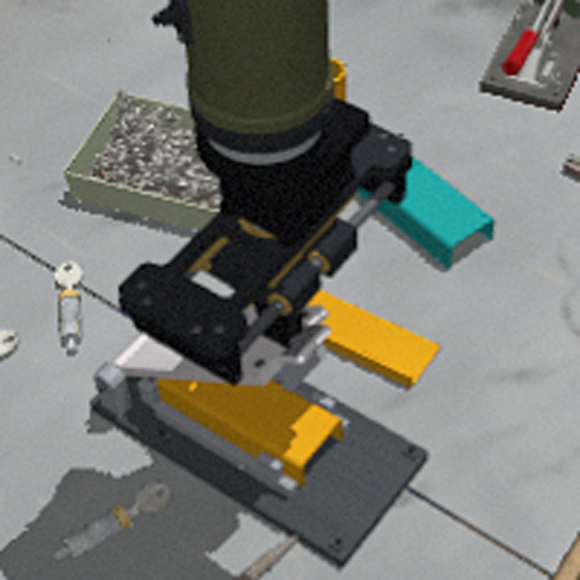

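```bash
python3 -m handwheel '[{"xyz":[-0.6,-0.05,-1],"angular":[0,0.3,0]},{"xyz":[-0.6,0,-1],"angular":[0,0,0]},{"xyz":[-0.5,0,-1],"angular":[0,0,0]}]'|grep -E 'ft'; python3 -c "
from h import *;st()"
python3 -m handwheel '[{"xyz":[-0.5,-0.05,-1],"angular":[0,0.3,0]},{"xyz":[-0.4,0,-1],"angular":[0,0,0]},{"xyz":[-0.3,0,-1],"angular":[0,0,0]}]'|grep -E 'ft'; python3 -c "
from h import *;st()"
```

```text
ft_force: [1.3, -0.3, 0.7]
t7.95 p [52.28  6.5  11.5 ] jig mm [-56.2   1.  115. ] F [ 1.3 -0.3  0.7] grip 0.011
turn deg [ 0.3  0.2 -0.6]
turn deg [ -0.4   0.5 179.4]
[[0.0, -1.0, -0.04], [-0.01, -0.04, 1.0], [-1.0, -0.0, -0.01]]
ft_force: [0.7, -0.5, 0.4]
t8.20 p [51.01  6.48  8.27] jig mm [-68.9   1.1  82.7] F [ 0.7 -0.5  0.4] grip 0.004
turn deg [ 0.3 -0.  -0.6]
turn deg [1.000e-01 5.000e-01 1.794e+02]
[[-0.0, -1.0, -0.04], [-0.01, -0.04, 1.0], [-1.0, 0.0, -0.01]]
```

```bash
python3 -m handwheel '[{"xyz":[-0.2,0,-0.9],"angular":[0,0,0]},{"xyz":[-0.2,0,-0.8],"angular":[0,0,0]},{"xyz":[0,0,-0.7],"angular":[0,0,0]}]'|grep -E 'pos|ft'; for i in 1 2 3; do python3 -m handwheel '[{"xyz":[0,0,-0.4],"angular":[0,0,0]},{"xyz":[0,0,-0.4],"angular":[0,0,0]}]'|grep -E 'pos|ft'; done
```

```text
position: [0.5042, 0.0648, 0.0551]
ft_force: [0.6, 0.4, 0.3]
position: [0.5038, 0.0648, 0.0495]
ft_force: [-21.9, -3.4, 71.6]
position: [0.5038, 0.0647, 0.05]
ft_force: [-13.3, -1.9, 34.1]
position: [0.5038, 0.0647, 0.05]
ft_force: [-13.0, -3.1, 34.0]
```

```bash
python3 -m handwheel '[{"xyz":[0,0,-0.2],"angular":[0,0,0]},{"xyz":[0,0,-0.2],"angular":[0,0,0]},{"xyz":[0,0,0.3],"angular":[0,0,0]},{"xyz":[0,0,2],"angular":[0,0,0]},{"xyz":[0,0,3],"angular":[0,0,0]}]'|grep -E 'pos|ft'; python3 -m handwheel '[{"xyz":[0,0,4],"angular":[0,0,0]},{"xyz":[-2,0,4],"angular":[0,0,0]},{"xyz":[-3,0,4],"angular":[0,0,0]},{"xyz":[0,0,0],"angular":[0,0,0]}]'|grep -E 'pos|ft'; python3 -c "
from h import *;st();im=snap('scene','s9.png');cv2.imwrite('pics/s9c.png',cv2.resize(im['pixels'][140:300,210:390],None,fx=3.7,fy=3.7,interpolation=cv2.INTER_CUBIC))
im=snap('top','t9.png');cv2.imwrite('pics/t9c.png',cv2.resize(im['pixels'][140:250,220:320],None,fx=5,fy=5,interpolation=cv2.INTER_CUBIC))
im=snap('wrist','w9.png')"
```

```text
position: [0.5001, 0.0637, 0.1002]
ft_force: [-0.4, 1.2, 0.2]
position: [0.4574, 0.063, 0.2191]
ft_force: [0.9, -0.5, -0.3]
t9.70 p [45.74  6.3  21.91] jig mm [-121.6    0.7  219.1] F [ 0.9 -0.5 -0.3] grip 0.008
turn deg [-0.2 -1.3 -0.3]
turn deg [  2.1  -0.3 179.7]
[[-0.02, -1.0, -0.03], [0.0, -0.03, 1.0], [-1.0, 0.02, 0.0]]
```

View pics/s9c.png

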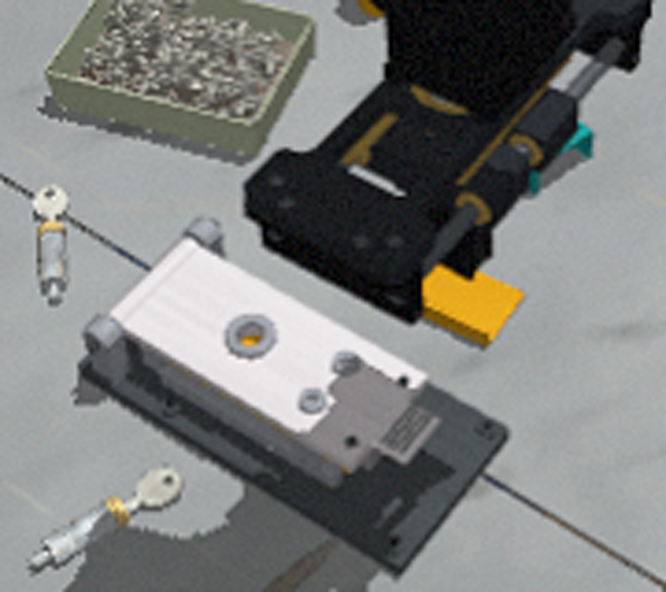

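View pics/t9c.png

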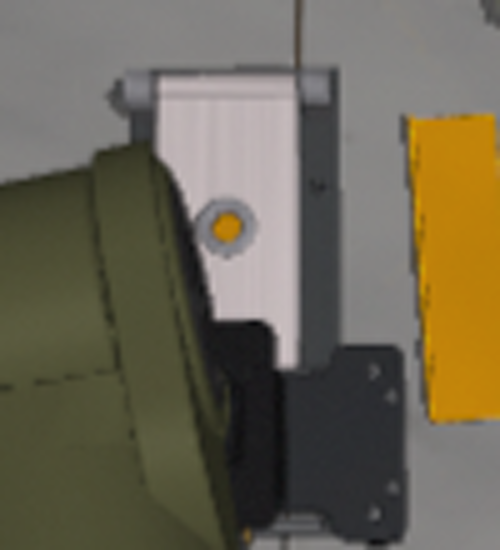

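View pics/w9.png

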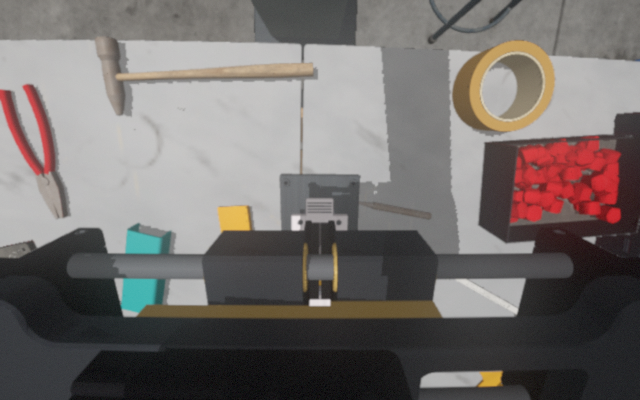

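```bash
python3 -c "
from h import *
a=load('t9.png');b=load('s9.png')
ua=((227.5+.5)/5-.5+220,(226.5+.5)/5-.5+140);ub=((250+.5)/3.7-.5+210,(336+.5)/3.7-.5+140)
print(onz(a,ua,.0545),onz(b,ub,.0545),jw(18,0,54.5))
"
```

```text
[0.59685868 0.06539182 0.0545    ] [0.59791199 0.0700208  0.0545    ] [0.59699438 0.06584995 0.0545    ]
```

Leaf lies level and shut; the large bush is at about (0.597, 0.067), and both views agree within 5 mm. Go above it, aiming for fingertips about 27 mm clear.

```bash
python3 -m handwheel '[{"xyz":[3.3,0.1,-0.5],"angular":[0,-0.6,0]},{"xyz":[3.3,0.1,-1],"angular":[0,-0.6,0]},{"xyz":[3.3,0.1,-1],"angular":[0,0,0]},{"xyz":[2.5,0,-1.5],"angular":[0,0,0]},{"xyz":[0,0,0],"angular":[0,0,0]}]'|grep -E 'ft'; python3 -c "
from h import *;st()"
```

```text
ft_force: [-1.3, 0.9, -0.6]
t10.27 p [58.31  6.54 16.07] jig mm [ 4.100e+00 -1.000e-01  1.607e+02] F [-1.3  0.9 -0.6] grip 0.004
turn deg [ 0.3 -1.1 -0.4]
turn deg [  1.8   0.5 179.5]
[[-0.02, -1.0, -0.03], [-0.01, -0.03, 1.0], [-1.0, 0.02, -0.0]]
```

```bash
python3 -m handwheel '[{"xyz":[0.7,0.1,-2],"angular":[0,-1,0]},{"xyz":[0.6,0.1,-2],"angular":[0,0,0]},{"xyz":[0,0,-2],"angular":[0,0,0]},{"xyz":[0,0,-1],"angular":[0,0,0]},{"xyz":[0,0,0],"angular":[0,0,0]}]'|grep -E 'ft'; python3 -c "
from h import *;st()"
```

```text
ft_force: [-0.4, 0.6, 0.2]
t10.68 p [59.26  6.34  7.52] jig mm [13.5 -2.3 75.2] F [-0.4  0.6  0.2] grip 0.006
turn deg [ 1.  -1.1 -0.2]
turn deg [  1.8   1.6 179.8]
[[-0.02, -1.0, -0.03], [-0.02, -0.03, 1.0], [-1.0, 0.02, -0.02]]
```

```bash
python3 -m handwheel '[{"xyz":[0.4,0.35,0.6],"angular":[0.9,-1,0]},{"xyz":[0,0,0],"angular":[0,0,0]},{"xyz":[0,0,0],"angular":[0,0,0]}]'|grep -E 'ft'; python3 -c "
from h import *;st()"
```

```text
ft_force: [0.8, -0.0, -0.3]
t10.93 p [59.55  6.66  8.08] jig mm [16.6  0.8 80.8] F [ 0.8 -0.  -0.3] grip 0.007
turn deg [ 0.1 -0.2 -0.2]
turn deg [  0.4   0.2 179.8]
[[-0.0, -1.0, -0.03], [-0.0, -0.03, 1.0], [-1.0, 0.0, -0.0]]
```

Dwell for more than 2 s, then check.

```bash
for i in 1 2 3 4 5 6 7; do python3 -m handwheel '[{"xyz":[0,0,0],"angular":[0,0,0]},{"xyz":[0,0,0],"angular":[0,0,0]},{"xyz":[0,0,0],"angular":[0,0,0]},{"xyz":[0,0,0],"angular":[0,0,0]},{"xyz":[0,0,0],"angular":[0,0,0]}]'|grep -E 'pos'; done; python3 -c "
from h import *;st()
for n,r in (('scene',(120,300,190,400)),('top',(130,255,190,345))):
  im=snap(n,n+'10.png');cv2.imwrite('pics/'+n+'10c.png',cv2.resize(im['pixels'][r[0]:r[1],r[2]:r[3]],None,fx=3.3,fy=3.3,interpolation=cv2.INTER_CUBIC))
snap('wrist','w10.png')"
```

```text
position: [0.5983, 0.0671, 0.086]
position: [0.5985, 0.0673, 0.0863]
position: [0.5983, 0.0672, 0.086]
position: [0.5983, 0.0672, 0.0859]
position: [0.5983, 0.0672, 0.086]
position: [0.5983, 0.0672, 0.086]
position: [0.5983, 0.0672, 0.086]
t13.85 p [59.83  6.72  8.6 ] jig mm [19.4  1.3 86. ] F [-0.5  0.3  0.6] grip 0.008
turn deg [-0.1  0.2 -0.2]
turn deg [-4.000e-01 -1.000e-01  1.798e+02]
[[0.0, -1.0, -0.03], [0.0, -0.03, 1.0], [-1.0, -0.0, 0.0]]
```

View pics/scene10c.png

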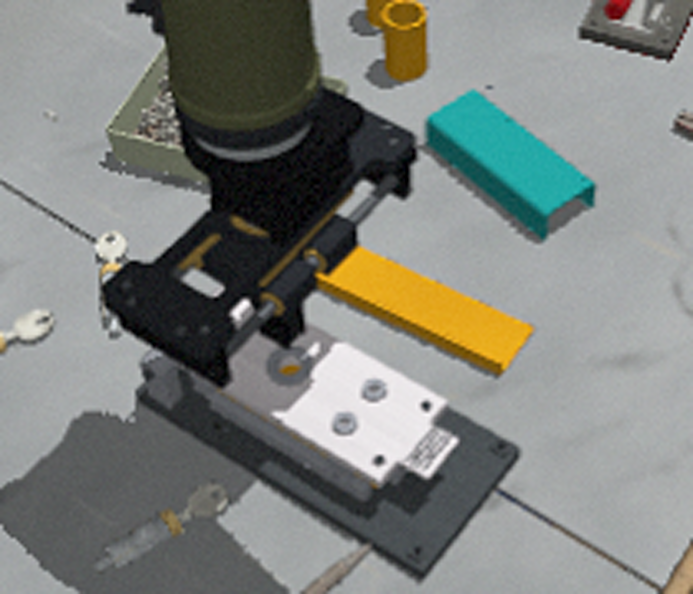

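View pics/w10.png

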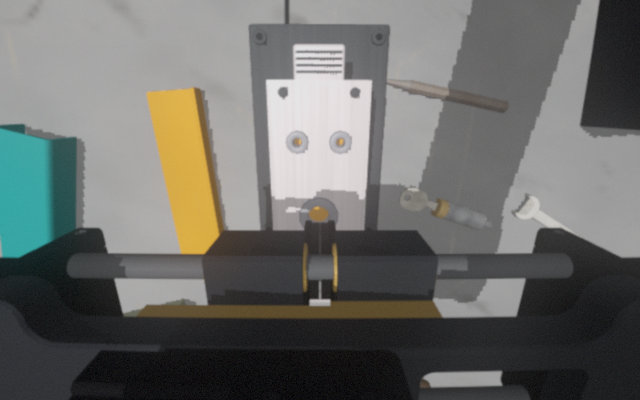

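```bash
python3 -c "
from h import *
im=load('w10.png');print(onz(im,(318,213),.0545));s=get_state();print(s['position'],s['time'],np.abs(s['qd']).max());close_job()"
```

```text
[0.59453353 0.06747479 0.0545    ]
[0.59829367 0.06717534 0.08596655] 14.0 0.002414983803105865
the job is handed in; nothing more can be done
```

The channel is home, the leaf is shut, and the job was handed in at 14.0 s with the fingertips still pointing at the large bush. No verdict was reported, so these are my own checks.

- **Channel:** I pushed it home with about 11 N at the stop. The top view showed no gap at the end stop. The wrist view put its near end at about -67 to -68 mm, nominally -65, which is close to the 3 mm limit but within the camera error.
- **Leaf:** I swung it over from behind and pressed it down. The fingertips stopped at 50 mm height, which matches fully shut. The wrist force was 72 N when last read during the press, against the 120 N limit. The pictures afterwards show the leaf level.
- **Pointing:** I held above the bush for about 3 s. Sideways, the fingertips are within about 4 mm of the bush centre in every view. They are about 31 mm above the rim, and the grasp point is about 50 mm above it. The wrist force at the hold was within its noise (under 1 N), and nothing touches in the pictures.
- **Disagreement between views:** the top and scene cameras differed by about 5 mm in y on the bush, so I aimed between them. The wrist camera agreed with the point chosen to within 1 mm in y.
- **Bystanders:** I did not measure them again. The strip, lock core and punch look unmoved in the later pictures, and the arm never went near the pliers.

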